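# Snap the separator column into its clip holder and keep it pressed home

## Task

A ball pen has been left lying in the two spring clips of the column holder. Take the pen out and put it down on the worktop at least a hand's width (10 cm) from the middle of the holder, then take the separator column from its rest and press it from straight above into both clips, level and centred between them, until they snap shut over it. Do not let go: finish with the gripper still holding the column and pressing it down on the two rubber pads with about 10 N, and leave the other things on the worktop where they are.

Things in the scene. Friction and masses are not known exactly. Their poses are not given: they have to be found in the camera images.
- holder: Column holder fixed to the worktop: grey base plate 74 x 124 x 12 mm with two upright steel spring clips, open upward, 38 mm either side of its middle along its own y (the column's direction). Origin: centre of its underside, on the worktop; z up. Clips: 16 mm wide along y, tops 78 mm above the worktop; between them 60 mm are free for the fingers, with only the plate below.
- seat (a point): Middle of the holder at the height of the unloaded rubber pads' tops, 50 mm above the worktop; axes as the holder. The column is home with its middle about 10 mm above this point, pads unloaded (2.5 mm less under 10 N). It meets the jaws with its middle about 25 mm above this point; they snap shut over it below about 18 mm.
- pad0: Rubber pad of the clip at holder y = -38 mm: 14 x 11 mm, top 50 mm above the worktop. Sprung: sinks 1 mm per 2 N, stops at 5 mm. Origin: centre of its top.
- pad1: The same pad of the clip at holder y = +38 mm. Both together sink 1 mm per 4 N.
- jaw0_near (a joint): Spring jaw of the clip at holder y = -38 mm, on the -x side of the holder: angle in rad, 0 = closed, grows as it is forced outward (about 0.06 as the column passes); springs back. Nose 3 mm in radius, centred 67.7 mm above the worktop, 15.2 mm free between the two noses of a clip, tips flared apart above. All four jaws together resist with about 8 N before they give.
- jaw0_far (a joint): Spring jaw of the clip at holder y = -38 mm, on the +x side of the holder: angle in rad, 0 = closed, grows as it is forced outward (about 0.06 as the column passes); springs back. Nose 3 mm in radius, centred 67.7 mm above the worktop, 15.2 mm free between the two noses of a clip, tips flared apart above. All four jaws together resist with about 8 N before they give.
- jaw1_near (a joint): Spring jaw of the clip at holder y = +38 mm, on the -x side of the holder: angle in rad, 0 = closed, grows as it is forced outward (about 0.06 as the column passes); springs back. Nose 3 mm in radius, centred 67.7 mm above the worktop, 15.2 mm free between the two noses of a clip, tips flared apart above. All four jaws together resist with about 8 N before they give.
- jaw1_far (a joint): Spring jaw of the clip at holder y = +38 mm, on the +x side of the holder: angle in rad, 0 = closed, grows as it is forced outward (about 0.06 as the column passes); springs back. Nose 3 mm in radius, centred 67.7 mm above the worktop, 15.2 mm free between the two noses of a clip, tips flared apart above. All four jaws together resist with about 8 N before they give.
- rest: Rest fixed to the worktop, on which the column lies along its own y: white plate 56 x 100 x 5 mm with two V saddles 40 mm either side of its middle, each 8 mm wide along y, about 33 mm high; 70 mm free for the fingers between them, with only the plate below. Origin: centre of its underside.
- column: Separator column: cream cylinder lying level in the V saddles of the rest, 148 mm long, barrel 19.6 mm in diameter over the middle 100 mm, hexagonal ends and thin end fittings beyond; about 150 g. Origin: underside, at mid length; its long axis is turned +5 degrees about z from its own y. Grasp across the barrel in the middle 40 mm, where its sides are slightly flat. Either end may point either way in the holder.
- column_mid (a point): Middle of the column, on its centre line, 36 mm above the worktop as it lies in the rest; y along its length, z up as it lies at the start.
- pen: Ball pen 145 mm long, 10 mm thick, about 10 g, lying lengthwise in both clips on the rubber pads, its middle between the clips. Origin: underside, at mid length; its long axis is turned +6 degrees about z from its own y. The worktop straight ahead of the robot, 0.42 m out, is always free to put it on.
- pen_mid (a point): Middle of the pen, on its centre line, 5 mm above the surface it lies on; y along its length.
- marker: Bystander: marker pen 137 x 17 mm lying at the left. Leave it.
- tape_roll: Bystander: roll of tape 60 mm across, 19 mm high. Leave it.
- screwdriver: Bystander: small screwdriver 168 mm long lying at the front left. Leave it.
- jar: Bystander: white jar 52 mm across, 67 mm high, at the left. Leave it.
Mind the look-alikes: they are no part of the job. Of the things like the column, leave any that is blue or green; of the rest the larger one is meant.

How it is judged:
On the way, in this order (a step that is already met when the one before it is completed fails the run):
1. the pen lies on the worktop, its middle more than 10 cm from the middle of the holder, let go (height (world z) of pen_mid below 0.015 m and horizontal distance between pen_mid and holder above 0.1 m and contact force between the fingers and pen below 0.05 N and linear speed of pen below 0.03 m/s), for 0.2 s.
2. the column, pressed from above, forces a clip's jaws apart (value of joint any of jaw0_near, jaw0_far, jaw1_near, jaw1_far above 0.025 rad and z of column_mid in the frame of seat above 0.0125 m and contact force between column and holder above 1 N).
3. the column is home in both clips, the jaws shut over it (z of column_mid in the frame of seat between 0 and 0.0115 m and x of column_mid in the frame of seat between -0.005 and 0.005 m and y of column_mid in the frame of seat between -0.008 and 0.008 m and angle between the y axis of column_mid and the y axis of seat, either way round below 0.05 rad and value of joint each of jaw0_near, jaw0_far, jaw1_near, jaw1_far below 0.02 rad), for 0.2 s.
At the end, for the whole second after the job is handed in: Column home in both clips (middle < 11.5 mm above the seat point, within 5 mm across and 8 mm along, parallel within 0.05 rad), jaws below 0.02 rad, gripper still holding it and pressing 1.5 to 14 N on each pad; pen on the worktop, its middle over 10 cm from the holder's (all of step 3 and height (world z) of pen_mid below 0.015 m and horizontal distance between pen_mid and holder above 0.1 m and contact force between column and pad0 between 1.5 and 14 N and contact force between column and pad1 between 1.5 and 14 N and contact force between the fingers and column above 2 N); the arm keeps its last pose, push and grip.
It fails at once if the marker is moved more than 3 cm (distance of marker from where it was at the start of the episode above 0.03 m).
It fails at once if the tape roll is moved more than 3 cm (distance of tape_roll from where it was at the start of the episode above 0.03 m).
It fails at once if the screwdriver is moved more than 3 cm (distance of screwdriver from where it was at the start of the episode above 0.03 m).
It fails at once if the jar is moved more than 3 cm (distance of jar from where it was at the start of the episode above 0.03 m).
It also fails if it takes over 72 s, if anything falls off the work surface, if the arm or the gripper's body presses on something with over 40 N, if the wrist force passes 120 N, or if a joint passes its speed limit or range.

## Robot

A 7-joint arm with a two-finger parallel gripper is mounted at the origin on a cart in front of the work surface, level with it; the furniture and walls round the work are solid. World frame = base frame: x ahead of the robot, y to its left, z up, the work surface at z = 0. Lengths are in m, angles in rad, forces in N, time in s.
With the tool pointing down it reaches from about 0.425 to 0.875 m from the base axis. Payload 9.9 kg.
Tool frame: the origin (TCP) lies at the very end of the fingers, on their centre line; the grasp point (between the pads) lies 19 mm behind it; z points along the fingers, y is the line along which they close (so a half turn about z gives the same grasp; the last joint's range is limited). The gripper opens to 85 mm and grips with 20 to 120 N. Pads are 22 mm wide; open, the fingers measure 114 mm over their backs; the gripper's body (76 mm by 85 mm) begins 54 mm behind the grasp point. The pads swing forward as they close: fully open they stand 13 mm farther back than shut.
Start: joints at [-1.36, 0.576, 0.025, 1.437, -0.015, 1.129, -0.057], TCP at [0.196, 0.646, 0.231] pointing down, gripper open.
Joint ranges: [-2.76, 2.76], [-0.34, 2.15], [-1.52, 1.57], [0.19, 2.46], [-1.09, 4.23], [0.17, 1.99], [-2.82, 2.82]. Speed limits (rad/s): [2.22, 2.22, 3.01, 3.01, 3.14, 3.14, 3.14].

## Interface

Orientations are given as a rotation vector (axis times angle).
In Python, from station import telemetry, get_image, workorder gives the robot as it stands.
- The arm moves only by the tool drive_tool, never from a script. Its argument "motion" is a list of rows, each a list of 2 entries, a list of its own where there are three numbers: the shift along the tool's x, y, z as a fraction of full scale, then the turn about the tool's z as a fraction of full scale. In form: [[[tx, ty, tz], spin], ...]. A call has 1 to 12 rows; each row is the pose to reach, as a shift and turn from the pose commanded when the call began, along the tool's axes at that moment; what a row does not reach only later rows make up. Full scale, the value 1, is 0.1 m for a shift and 90 degrees for a turn. A row lasts 1/12 s, in which the tool goes at most 41.7 mm and 7.16 degrees, less where a joint would pass 70% of its speed; a pose out of reach is approached as far as the arm can. A call with a number of a shift or a turn outside -1 to 1 is refused whole. A call with a gripper value outside its range is refused whole. "hand" is the closure, from 0 (fully open) to 1 (shut), set as the call begins (left out, the last holds). The fingers move at their own pace and stop on an object; "squeeze" is the grip in N (left out, the last holds). Time passes only in rows, so rows that repeat a pose let the fingers close. It gives the time, the measured TCP pose, the force, the opening and the grip force at its end, in the units of the state.
- telemetry.sense(): the state, without advancing time (a new reading comes with each control period).
- get_image(name): name is "scene" or "top" or "wrist"; returns a dict with "image" (400x640x3 uint8, blue, green, red), "vertical_fov" (degrees; the focal length in pixels is half the picture's height over the tangent of half this angle, whatever the lens; pixels are square), "cx", "cy" (the principal point, pixels), "eye" and "attitude" of the camera in the world. Camera axes: x right, y up, looking along -z (the intrinsics and any distortion apply to the point x, -y, -z); pixel columns grow to the right and rows downward; lengths in m; the calibration is good to about 2 mm. A picture is of the moment at which its call begins. There is no depth.
- workorder.hand_in(): hands the job in; it is judged then, once.
The state is a dict: "clock": time; "joint_pos": joint angles; "qd": joint speeds; "joint_efforts": joint torques, N m; "tool_pos": TCP position; "eef_rot": TCP orientation; "contact_force": force on the tool from outside, world axes, zero at the start; "ft_torque": the same for the moment, N m; "opening": finger opening in m; "grasp_force": force on a finger pad.
Only numpy, scipy, OpenCV 4.12 (cv2) and the standard library are available. Lean on these libraries where they do the work, as an engineer would, in place of code of your own. Each camera call takes 0.05 s, during which the arm holds its last target. There are 200 camera calls.

## Working session

There is one attempt and no reset: what is moved stays moved. The work goes in short steps, Python scripts to look and compute and a tool call to move; the robot and the scene stay as the last step left them, time stands still between calls to the robot, and variables do not carry over. Pictures are saved under pics/ and viewed, at most 10 in all, crops included, and the job is handed in when it is done.

Besides the shell and the picture viewer there is one more tool, called after "Emit:" in YAML: its name, and indented under it one key for each argument. drive_tool: Moves the arm, as the interface text tells. Shift numbers are shares of 0.1 m and turn numbers shares of 90 degrees, none past 1 either way. Its arguments: {"type":"object","properties":{"motion":{"type":"array"},"hand":{"type":"number"},"squeeze":{"type":"number"}},"required":["motion"]}

```bash
ls; mkdir -p pics; python3 - <<'E'
from station import telemetry, get_image
import cv2
print({k:v for k,v in telemetry.sense().items()})
for n in ("scene","top"):
    g=get_image(n); cv2.imwrite(f"pics/{n}0.png",g["image"]); print(n,{k:v for k,v in g.items() if k!="image"})
E
```

```text
pics
{'clock': 0.0, 'joint_pos': array([-1.35977846,  0.57652075,  0.02482665,  1.43793304, -0.01500142,
        1.12896945, -0.05647533]), 'qd': array([-0.00011472,  0.00052155,  0.00053881, -0.00063082, -0.00328024,
       -0.00022111, -0.00016101]), 'joint_efforts': array([ 4.08680125e-04, -7.65761876e+01,  2.25045405e+00, -2.86000746e+01,
        1.51579786e-02,  1.24210140e-02, -2.36936870e-05]), 'tool_pos': array([0.19598405, 0.64544573, 0.23044105]), 'eef_rot': array([-4.61286209e-01, -3.10737218e+00,  2.57255411e-03]), 'contact_force': array([ 0.03810984, -0.00719785,  0.36727975]), 'ft_torque': array([-0.04327129, -0.01801216,  0.00034868]), 'grasp_force': 0.0, 'opening': 0.08534892838716315}
scene {'vertical_fov': 51.42955064006438, 'cx': 312.8468144419084, 'cy': 193.98475220442884, 'eye': array([-0.22234538, -0.54881803,  0.65319025]), 'attitude': array([ 0.99198404, -0.43076251, -0.72271923])}
top {'vertical_fov': 47.91051376083889, 'cx': 327.37655060677173, 'cy': 194.19875886311638, 'eye': array([0.32299961, 0.13119938, 1.33505461]), 'attitude': array([ 0.13097191, -0.11531468, -1.58268445])}
```

View pics/top0.png

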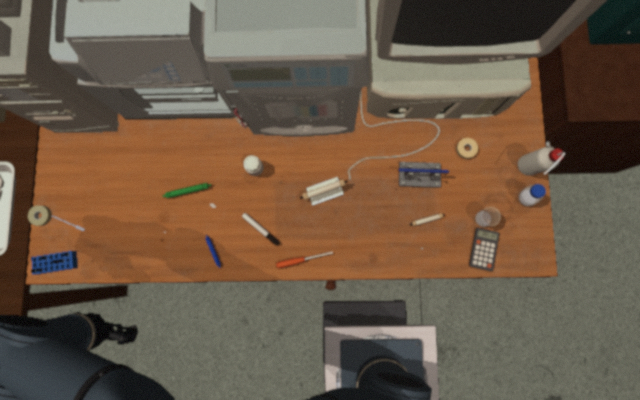

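View pics/scene0.png

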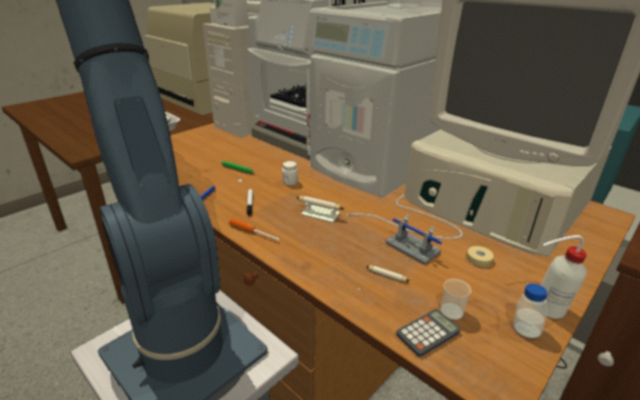

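Both views agree. Candidates in the top view for the column are the cream one on the white rest (325,188), a smaller cream tube (427,219), a green one (188,190) and a blue one (214,251). I choose (325,188). The pen is blue, in the holder at (423,171).

```bash
cat > h.py <<'E'
import numpy as np, cv2
from scipy.spatial.transform import Rotation as R
from station import telemetry, get_image
def ray(g,uv):
    f=200/np.tan(np.radians(g["vertical_fov"])/2)
    uv=np.atleast_2d(uv).astype(float)
    d=np.c_[(uv[:,0]-g["cx"])/f,-(uv[:,1]-g["cy"])/f,-np.ones(len(uv))]
    return R.from_rotvec(g["attitude"]).apply(d)
def plane(g,uv,z):
    d=ray(g,uv); e=g["eye"]; return (e+d*((z-e[2])/d[:,2])[:,None])[:,:2]
def proj(g,p):
    f=200/np.tan(np.radians(g["vertical_fov"])/2)
    q=R.from_rotvec(g["attitude"]).inv().apply(np.atleast_2d(p)-g["eye"])
    return np.c_[g["cx"]-f*q[:,0]/q[:,2],g["cy"]+f*q[:,1]/q[:,2]]
def line(p):  # midpoint, heading (deg), length of an elongated set of xy points
    (c,s,a)=cv2.minAreaRect(p.astype(np.float32)*1000); b=cv2.boxPoints((c,s,a))
    e=[b[1]-b[0],b[2]-b[1]]; e=max(e,key=np.linalg.norm)
    return np.array(c)/1000,np.degrees(np.arctan2(e[1],e[0]))%180,np.array(s)
def mask(g,lo,hi,box=None):
    h=cv2.cvtColor(g["image"],cv2.COLOR_BGR2HSV); m=cv2.inRange(h,np.array(lo),np.array(hi))
    if box: k=np.zeros_like(m); x0,y0,x1,y1=box; k[y0:y1,x0:x1]=255; m&=k
    return m
def pts(m):
    return cv2.findNonZero(m)[:,0,:]
def off(xy,heading=None):  # needed shift in tool axes (units of 0.1 m), spin units; heading = object's long axis deg
    s=telemetry.sense(); r=R.from_rotvec(s["eef_rot"])
    d=np.r_[np.array(xy)-s["tool_pos"][:2],0]; t=r.inv().apply(d)/0.1
    o=None
    if heading is not None:
        x=r.as_matrix()[:,0]; cur=np.degrees(np.arctan2(x[1],x[0]))
        dh=(heading-cur+90)%180-90; o=-dh/90  # tool z down: world ccw = negative spin
    return t,o
E
python3 - <<'E'
from h import *
g=get_image("top")
m=mask(g,(105,90,40),(130,255,255),(395,155,455,185)); print("pen",line(plane(g,pts(m),.055)))
print([plane(g,p,z) for p,z in (((423,171),.055),((419,174),.03),((325,186),.036),((427,219),.01))])
cv2.imwrite("pics/crop0.png",cv2.resize(g["image"][140:240,270:470],None,fx=4,fy=4,interpolation=cv2.INTER_CUBIC))
s=telemetry.sense(); print(R.from_rotvec(s["eef_rot"]).as_matrix().round(3)); print(off((.5,-.1),90))
w=get_image("wrist"); print(w["eye"],w["vertical_fov"],R.from_rotvec(w["attitude"]).as_matrix().round(2))
E
```

```text
pen (array([ 0.59045428, -0.13683606]), np.float32(86.776596), array([135.76158142,   8.07734394]))
[array([[ 0.58854133, -0.13537215]]), array([[ 0.58490197, -0.12838099]]), array([[0.55249597, 0.14925645]]), array([[ 0.45338689, -0.14963357]])]
[[-0.957  0.29  -0.   ]
 [ 0.29   0.957 -0.001]
 [-0.    -0.001 -1.   ]]
(array([-5.0744932 , -6.25128372,  0.0078336 ]), np.float64(0.8123764346383512))
[0.12692245 0.66663075 0.37267342] 70.45099559179164 [[ 0.29 -0.92 -0.27]
 [ 0.96  0.28  0.08]
 [-0.   -0.28  0.96]]
```

View pics/crop0.png

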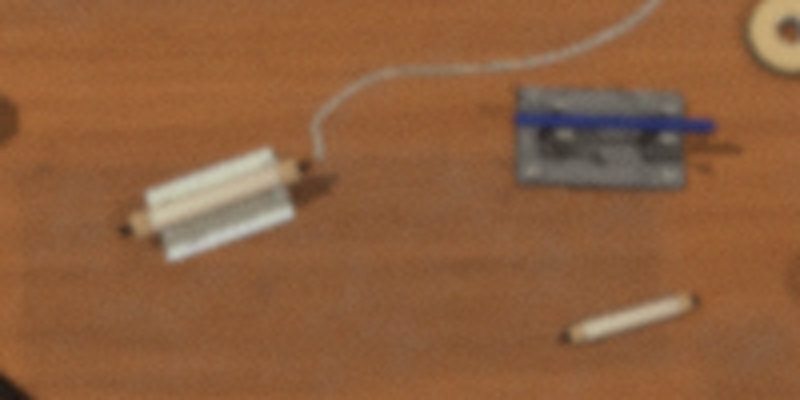

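The crop shows the cream column on the white rest with its tips at crop (125,230) and (305,165), and the pen at (517,118)–(714,126). The small cream tube at (625,320) is the look-alike. I'll set out toward the pen.

Emit:
drive_tool:
  motion:
    - [[-0.07, -0.08, 0], 0.07]
    - [[-0.15, -0.16, 0], 0.14]
    - [[-0.22, -0.25, 0], 0.21]
    - [[-0.3, -0.33, 0], 0.28]
    - [[-0.37, -0.41, 0], 0.35]
    - [[-0.45, -0.5, 0], 0.42]
    - [[-0.52, -0.58, 0], 0.49]
    - [[-0.6, -0.66, 0], 0.56]
    - [[-0.67, -0.74, 0], 0.63]
    - [[-0.75, -0.83, 0], 0.7]
    - [[-0.82, -0.91, 0], 0.77]
    - [[-0.9, -0.99, 0], 0.84]
  hand: 0

```text
clock: 1.2
tool_pos: [0.2534, 0.5244, 0.2312]
eef_rot: [-2.275, -2.167, 0.001]
contact_force: [0.5, -0.6, 0.5]
opening: 0.0853
grasp_force: 0.0
```

Emit:
drive_tool:
  motion:
    - [[-0.23, 0.13, 0], 0]
    - [[-0.46, 0.26, 0], 0]
    - [[-0.69, 0.39, 0], 0]
    - [[-0.92, 0.53, 0], 0]

```text
clock: 1.53
tool_pos: [0.3025, 0.4297, 0.2312]
eef_rot: [2.268, 2.173, -0.0]
contact_force: [0.7, -0.4, -0.3]
opening: 0.0853
grasp_force: 0.0
```

Emit:
drive_tool:
  motion:
    - [[-0.23, 0.13, 0], 0]
    - [[-0.46, 0.26, 0], 0]
    - [[-0.69, 0.39, 0], 0]
    - [[-0.92, 0.53, 0], 0]

```text
clock: 1.87
tool_pos: [0.3516, 0.3354, 0.2313]
eef_rot: [-2.269, -2.173, 0.0]
contact_force: [0.2, -1.0, 0.0]
opening: 0.0856
grasp_force: 0.0
```

Emit:
drive_tool:
  motion:
    - [[-0.23, 0.13, 0], 0]
    - [[-0.46, 0.26, 0], 0]
    - [[-0.69, 0.39, 0], 0]
    - [[-0.92, 0.53, 0], 0]

```text
clock: 2.2
tool_pos: [0.4005, 0.2412, 0.2313]
eef_rot: [-2.269, -2.173, 0.0]
contact_force: [0.3, 0.0, -0.7]
opening: 0.0854
grasp_force: 0.0
```

Emit:
drive_tool:
  motion:
    - [[-0.23, 0.13, 0], 0]
    - [[-0.46, 0.26, 0], 0]
    - [[-0.69, 0.39, 0], 0]
    - [[-0.92, 0.53, 0], 0]

```text
clock: 2.53
tool_pos: [0.4495, 0.147, 0.2314]
eef_rot: [-2.269, -2.173, -0.0]
contact_force: [0.4, 0.2, -0.4]
opening: 0.0855
grasp_force: 0.0
```

Emit:
drive_tool:
  motion:
    - [[-0.23, 0.13, 0], 0]
    - [[-0.46, 0.26, 0], 0]
    - [[-0.69, 0.39, 0], 0]
    - [[-0.92, 0.53, 0], 0]

```text
clock: 2.87
tool_pos: [0.4985, 0.0528, 0.2313]
eef_rot: [-2.269, -2.173, -0.0]
contact_force: [0.6, 0.3, -0.6]
opening: 0.0851
grasp_force: 0.0
```

Emit:
drive_tool:
  motion:
    - [[-0.23, 0.13, 0], 0]
    - [[-0.46, 0.26, 0], 0]
    - [[-0.69, 0.39, 0], 0]
    - [[-0.92, 0.53, 0], 0]

```text
clock: 3.2
tool_pos: [0.5474, -0.0414, 0.2313]
eef_rot: [-2.269, -2.173, 0.0]
contact_force: [-1.1, -0.2, 0.3]
opening: 0.0856
grasp_force: 0.0
```

Emit:
drive_tool:
  motion:
    - [[-0.2, 0.13, 0], 0]
    - [[-0.4, 0.26, 0], 0]
    - [[-0.55, 0.39, 0], 0]
    - [[-0.6, 0.42, 0], 0]
    - [[-0.6, 0.42, 0], 0]
    - [[-0.6, 0.42, 0], 0]

```text
clock: 3.7
tool_pos: [0.586, -0.1014, 0.231]
eef_rot: [-2.269, -2.172, 0.0]
contact_force: [-0.9, 0.1, -0.6]
opening: 0.0859
grasp_force: 0.0
```

```bash
python3 - <<'E'
from h import *
g=get_image("wrist"); cv2.imwrite("pics/w1.png",g["image"]); print(telemetry.sense()["joint_pos"].round(2),telemetry.sense()["tool_pos"])
print(proj(g,[[.59,-.137,.055]]))
m=mask(g,(105,90,40),(130,255,255)); n,l,st,c=cv2.connectedComponentsWithStats(m); i=1+st[1:,4].argmax(); print(st[i]); print("pen",line(plane(g,pts((l==i).astype(np.uint8)),.055)))
E
```

```text
[-0.22  0.5   0.5   1.67 -0.27  1.04  0.32] [ 0.58595502 -0.10084822  0.23106309]
[[321.471688   211.82843035]]
[318 149  11 117 978]
pen (array([ 0.59167853, -0.13545166]), np.float32(87.21442), array([144.03485107,  11.02105236]))
```

View pics/w1.png

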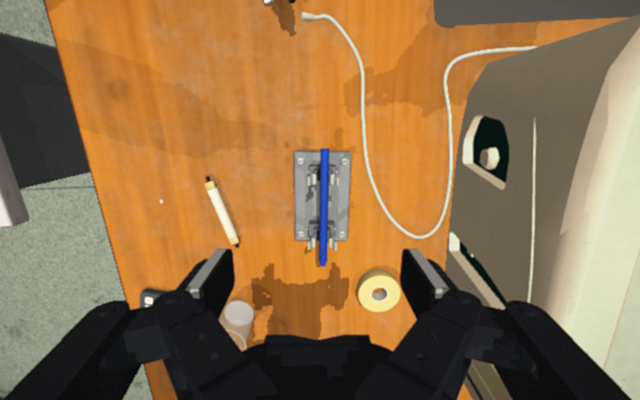

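The wrist view shows the holder plate with corners near (294,151), (352,151), (350,241), (296,241). The pen runs from (325,150) to (322,265). Next, the plate pose.

```bash
cat >> h.py <<'E'
def plate(g,box):
    # grey plate (low saturation) within box: corners at z=12 mm
    m=mask(g,(0,0,50),(179,75,255),box)|mask(g,(105,90,40),(130,255,255),box)
    m=cv2.morphologyEx(m,cv2.MORPH_CLOSE,np.ones((9,9)))
    m=cv2.morphologyEx(m,cv2.MORPH_OPEN,np.ones((17,17)))
    n,l,st,c=cv2.connectedComponentsWithStats(m); i=1+st[1:,4].argmax()
    return st[i],line(plane(g,pts((l==i).astype(np.uint8)),.012))
E
python3 - <<'E'
from h import *
g=get_image("wrist")
print(plate(g,(280,130,365,250)))
print(plane(g,[(294,151),(352,151),(350,241),(296,241)],.012))
print(off((.5917,-.1355),87.2))
g=get_image("top"); print(plate(g,(385,150,455,200)))
E
```

```text
(array([ 294,  152,   57,   98, 5118], dtype=int32), (array([ 0.59045581, -0.13831511]), np.float32(87.14925), array([135.00892639,  72.49667358])))
[[ 0.55837508 -0.06843832]
 [ 0.63160562 -0.07147957]
 [ 0.62802542 -0.19520052]
 [ 0.55316104 -0.19212013]]
(array([-3.46194171e-01,  7.15897976e-02, -3.45491742e-04]), np.float64(0.004322486959371158))
(array([ 399,  150,   56,   50, 2172], dtype=int32), (array([ 0.58722247, -0.15542749]), np.float32(88.99989), array([167.68888855, 149.33927917])))
```

Emit:
drive_tool:
  motion:
    - [[-0.15, 0.03, 0.2], 0]
    - [[-0.32, 0.07, 0.4], 0]
    - [[-0.32, 0.07, 0.7], 0]
    - [[-0.32, 0.07, 0.98], 0]

```text
clock: 4.18
tool_pos: [0.5922, -0.1345, 0.1329]
eef_rot: [2.268, 2.171, 0.001]
contact_force: [0.1, 0.7, -0.8]
opening: 0.0853
grasp_force: 0.0
```

Emit:
drive_tool:
  motion:
    - [[0, 0, 0.25], 0]
    - [[0, 0, 0.5], 0]
    - [[0, 0, 0.75], 0]
    - [[0, 0, 0.95], 0]
    - [[0, 0, 0.95], 0]
    - [[0, 0, 0.95], 0]

```text
clock: 4.68
tool_pos: [0.5915, -0.1334, 0.038]
eef_rot: [-2.267, -2.172, 0.001]
contact_force: [-0.2, -0.3, 0.5]
opening: 0.0856
grasp_force: 0.0
```

Emit:
drive_tool:
  motion:
    - [[0, 0, 0.95], 0]
  hand: 0

```text
clock: 4.77
tool_pos: [0.5976, -0.1356, 0.0036]
eef_rot: [2.261, 2.166, 0.011]
contact_force: [3.3, -0.8, -0.3]
opening: 0.0853
grasp_force: 0.0
```

That third call repeated the descent by mistake. Raising straight back.

Emit:
drive_tool:
  motion:
    - [[0, 0, -0.2], 0]
    - [[0, 0, -0.4], 0]
    - [[0, 0, -0.4], 0]

```text
clock: 5.02
tool_pos: [0.5943, -0.135, 0.0403]
eef_rot: [2.266, 2.17, 0.003]
contact_force: [1.5, 0.1, 0.7]
opening: 0.0855
grasp_force: 0.0
```

```bash
python3 - <<'E'
from h import *
s=telemetry.sense(); print(s["tool_pos"],s["eef_rot"],s["contact_force"])
g=get_image("top")
m=mask(g,(105,90,40),(130,255,255),(395,155,455,185)); print("pen",line(plane(g,pts(m),.055)))
g=get_image("wrist");cv2.imwrite("pics/w2.png",g["image"])
E
```

```text
[ 0.5942804  -0.13502718  0.04031582] [2.26612513 2.16985721 0.00341902] [1.54789587 0.11979289 0.73679015]
pen (array([ 0.59242657, -0.08062521]), np.float32(89.02806), array([23.21562576,  5.91755104]))
```

View pics/w2.png

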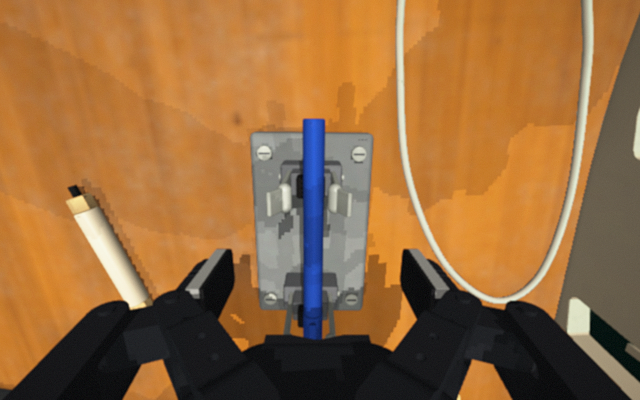

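No harm done: the pen (314,120)–(314,335) still lies in the clips, and the four plate screws are at (264,153), (358,153), (351,300), (270,300). Closing on it.

Emit:
drive_tool:
  motion:
    - [[0, -0.02, 0.03], 0]
    - [[0, -0.02, 0.03], 0]
    - [[0, -0.02, 0.03], 0]
    - [[0, -0.02, 0.03], 0]
    - [[0, -0.02, 0.03], 0]
    - [[0, -0.02, 0.03], 0]
    - [[0, -0.02, 0.03], 0]
    - [[0, -0.02, 0.03], 0]
    - [[0, -0.02, 0.03], 0]
    - [[0, -0.02, 0.03], 0]
    - [[0, -0.02, 0.03], 0]
    - [[0, -0.02, 0.03], 0]
  hand: 1
  squeeze: 20

```text
clock: 6.12
tool_pos: [0.5901, -0.1343, 0.0336]
eef_rot: [2.269, 2.173, -0.0]
contact_force: [0.5, 0.6, 0.6]
opening: 0.0092
grasp_force: 25.8
```

```bash
python3 - <<'E'
from h import *
s=telemetry.sense(); print(s["tool_pos"],s["contact_force"],s["opening"],s["grasp_force"])
g=get_image("wrist")
q=plane(g,[(264,153),(358,153),(351,300),(270,300)],.013);print(q,q.mean(0))
d=(q[0]+q[1]-q[2]-q[3]);print(np.degrees(np.arctan2(d[1],d[0])))
E
```

```text
[ 0.5901349  -0.13426207  0.03362187] [0.54303395 0.57610958 0.5641647 ] 0.009236066457678422 25.7504940032959
[[ 0.56249806 -0.0804204 ]
 [ 0.61606388 -0.08269496]
 [ 0.61126906 -0.18014834]
 [ 0.55718536 -0.17785989]] [ 0.58675409 -0.1302809 ]
87.03119053695433
```

The pen is held, but the fingertips reach about 20 mm below it. I'll regrip it nearer the tips so it can be laid down rather than dropped.

Emit:
drive_tool:
  motion:
    - [[0, 0, 0], 0]
    - [[0, 0, 0], 0]
    - [[0, 0, 0], 0]
    - [[0, 0, 0], 0]
    - [[0, 0, -0.07], 0]
    - [[0, 0, -0.14], 0]
    - [[0, 0, -0.14], 0]
    - [[0, 0, -0.14], 0]
  hand: 0.7

```text
clock: 6.83
tool_pos: [0.5907, -0.1343, 0.0485]
eef_rot: [2.268, 2.172, 0.001]
contact_force: [-0.2, 0.2, -0.3]
opening: 0.0258
grasp_force: 0.0
```

Emit:
drive_tool:
  motion:
    - [[0, 0, 0], 0]
    - [[0, 0, 0], 0]
    - [[0, 0, 0], 0]
    - [[0, 0, 0], 0]
    - [[0, 0, 0], 0]
    - [[0, 0, 0], 0]
    - [[0, 0, 0], 0]
    - [[0, 0, 0], 0]
  hand: 1

```text
clock: 7.5
tool_pos: [0.5901, -0.1341, 0.0476]
eef_rot: [-2.269, -2.173, -0.0]
contact_force: [0.2, 1.7, 1.3]
opening: 0.0089
grasp_force: 24.9
```

Held near the tips. Lifting it and moving to the free spot.

Emit:
drive_tool:
  motion:
    - [[0, 0, -0.2], 0]
    - [[0, 0, -0.4], 0]
    - [[0, 0, -0.6], 0]
    - [[0, 0, -0.8], 0]
    - [[0, 0, -0.8], 0]

```text
clock: 7.92
tool_pos: [0.5918, -0.1353, 0.1312]
eef_rot: [2.267, 2.169, 0.004]
contact_force: [1.6, -0.3, 0.3]
opening: 0.0092
grasp_force: 24.8
```

Emit:
drive_tool:
  motion:
    - [[0.16, -0.2, 0], 0]
    - [[0.32, -0.4, 0], 0]
    - [[0.48, -0.6, 0], 0]
    - [[0.64, -0.78, 0], 0]

```text
clock: 8.25
tool_pos: [0.5134, -0.0664, 0.1271]
eef_rot: [-2.269, -2.172, 0.001]
contact_force: [0.6, 1.2, -0.9]
opening: 0.0089
grasp_force: 24.8
```

Emit:
drive_tool:
  motion:
    - [[0.16, -0.2, 0], 0]
    - [[0.32, -0.4, 0], 0]
    - [[0.48, -0.6, 0], 0]
    - [[0.64, -0.74, 0], 0]
    - [[0.64, -0.74, 0], 0]
    - [[0.64, -0.74, 0], 0]

```text
clock: 8.75
tool_pos: [0.4433, 0.001, 0.1275]
eef_rot: [-2.267, -2.175, 0.0]
contact_force: [-0.1, -0.5, 0.3]
opening: 0.0089
grasp_force: 24.8
```

```bash
python3 - <<'E'
from h import *
s=telemetry.sense(); print(s["tool_pos"],s["joint_pos"].round(2),s["opening"],s["grasp_force"])
g=get_image("scene"); cv2.imwrite("pics/s2.png",g["image"][120:380,200:600])
g=get_image("wrist")
print("plate",plate(g,(0,0,640,230)))
cv2.imwrite("pics/w3.png",g["image"])
E
```

```text
[0.44327793 0.00100856 0.12746967] [-0.45  0.43  0.48  2.17 -0.33  0.62  0.22] 0.008859174120187583 24.773313403129578
plate (array([    0,     0,   157,   230, 31084], dtype=int32), (array([0.21539392, 0.07356963]), np.float32(87.60925), array([192.85652161, 155.58183289])))
```

View pics/w3.png

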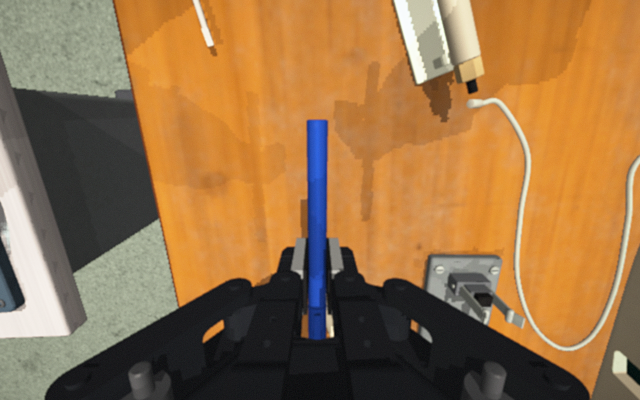

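The pen hangs level at (317,120)–(317,335) over bare worktop. Lowering and letting go.

Emit:
drive_tool:
  motion:
    - [[0, 0, 0.25], 0]
    - [[0, 0, 0.5], 0]
    - [[0, 0, 0.75], 0]
    - [[0, 0, 1], 0]

```text
clock: 9.18
tool_pos: [0.4448, -0.0007, 0.0265]
eef_rot: [2.27, 2.17, 0.001]
contact_force: [0.6, -0.4, -0.3]
opening: 0.0091
grasp_force: 24.8
```

Emit:
drive_tool:
  motion:
    - [[0, 0, 0.08], 0]
    - [[0, 0, 0.16], 0]
    - [[0, 0, 0.2], 0]
    - [[0, 0, 0.23], 0]
    - [[0, 0, 0.23], 0]
    - [[0, 0, 0.23], 0]

```text
clock: 9.68
tool_pos: [0.4443, 0.0002, 0.0053]
eef_rot: [2.269, 2.172, 0.001]
contact_force: [0.1, 0.3, -0.1]
opening: 0.0087
grasp_force: 24.8
```

Emit:
drive_tool:
  motion:
    - [[0, 0, 0], 0]
    - [[0, 0, 0], 0]
    - [[0, 0, 0], 0]
    - [[0, 0, 0], 0]
    - [[0, 0, 0], 0]
    - [[0, 0, 0], 0]
  hand: 0.6

```text
clock: 10.18
tool_pos: [0.4439, 0.0003, 0.0047]
eef_rot: [2.269, 2.173, 0.0]
contact_force: [-0.2, 0.8, -0.3]
opening: 0.034
grasp_force: 0.0
```

Emit:
drive_tool:
  motion:
    - [[0, 0, -0.2], 0]
    - [[0, 0, -0.4], 0]
    - [[0, 0, -0.7], 0]
    - [[0, 0, -1], 0]
    - [[0, 0, -1], 0]
    - [[0, 0, -1], 0]
  hand: 0

```text
clock: 10.68
tool_pos: [0.4447, 0.0005, 0.1059]
eef_rot: [2.267, 2.172, 0.004]
contact_force: [-0.3, 0.3, -0.1]
opening: 0.0853
grasp_force: 0.0
```

```bash
python3 - <<'E'
from h import *
g=get_image("wrist"); B=((105,90,40),(130,255,255))
def big(m):
    n,l,st,c=cv2.connectedComponentsWithStats(m); i=1+st[1:,4].argmax(); return (l==i).astype(np.uint8)
print("pen",line(plane(g,pts(big(mask(g,*B))),.005)))
g=get_image("top"); k=mask(g,*B,(290,200,380,260)); print("pen top",line(plane(g,pts(big(k)),.005)))
# column: low-sat bright cream in top view
h=cv2.cvtColor(g["image"],cv2.COLOR_BGR2HSV); ends=plane(g,[(301,197),(346,181)],.036); d=ends[1]-ends[0]; print(ends,ends.mean(0),np.degrees(np.arctan2(d[1],d[0]))%180)
print(off(ends.mean(0),np.degrees(np.arctan2(d[1],d[0]))%180))
E
```

```text
pen (array([ 0.44438232, -0.00132255]), np.float32(87.60035), array([145.29789734,   9.50170326]))
pen top (array([0.44508966, 0.04617285]), np.float32(89.10447), array([38.43875504,  5.93163252]))
[[0.52103909 0.21980088]
 [0.56636954 0.08744169]] [0.54370431 0.15362129] 108.90533556517423
(array([ 1.57281009e+00,  9.34747987e-01, -5.97836541e-05]), np.float64(-0.2374605970563299))
```

The pen lies at (0.444, -0.001), let go. Now to the column.

Emit:
drive_tool:
  motion:
    - [[0.2, 0.12, -0.3], 0]
    - [[0.4, 0.24, -0.6], 0]
    - [[0.6, 0.36, -0.8], 0]
    - [[0.8, 0.47, -0.8], 0]

```text
clock: 11.12
tool_pos: [0.4963, 0.0789, 0.1871]
eef_rot: [2.269, 2.171, 0.005]
contact_force: [0.6, -0.3, 0.1]
opening: 0.0856
grasp_force: 0.0
```

Emit:
drive_tool:
  motion:
    - [[0.2, 0.12, 0], -0.07]
    - [[0.4, 0.24, 0], -0.14]
    - [[0.6, 0.36, 0], -0.2]
    - [[0.8, 0.45, 0], -0.24]
    - [[0.9, 0.45, 0], -0.24]
    - [[0.95, 0.45, 0], -0.24]
    - [[0.95, 0.45, 0], -0.24]
    - [[0.95, 0.45, 0], -0.24]

```text
clock: 11.78
tool_pos: [0.5426, 0.17, 0.184]
eef_rot: [-1.824, -2.557, 0.003]
contact_force: [-0.0, -0.8, -0.1]
opening: 0.0851
grasp_force: 0.0
```

```bash
python3 - <<'E'
from h import *
s=telemetry.sense(); print(s["tool_pos"],s["joint_pos"].round(2))
g=get_image("wrist"); cv2.imwrite("pics/w4.png",g["image"])
E
```

```text
[0.54258307 0.16998475 0.1840406 ] [-0.67  0.5   0.43  1.8  -0.26  0.9   0.21]
```

View pics/w4.png

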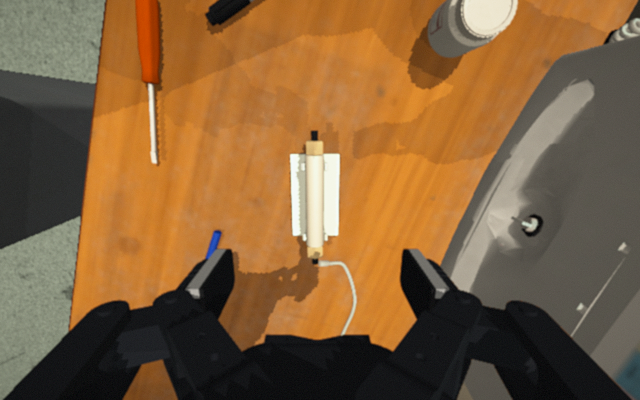

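The column runs from tip (314,130) to tip (315,264). Its barrel axis goes from (314,160) to (316,245) between the saddles.

```bash
python3 - <<'E'
from h import *
g=get_image("wrist")
e=plane(g,[(314,130),(315.5,264)],.036); d=e[0]-e[1]; hd=np.degrees(np.arctan2(d[1],d[0]))
print(e,e.mean(0),np.linalg.norm(d),hd,off(e.mean(0),hd))
a=plane(g,[(314,160),(316,245)],.044);print(a,a.mean(0)); d=a[0]-a[1]; print(np.degrees(np.arctan2(d[1],d[0])))
E
```

```text
[[0.52061586 0.2252006 ]
 [0.57041764 0.08478609]] [0.54551675 0.15499335] 0.14898474049080757 109.52841867261029 (array([-1.47298754e-01, -2.31683837e-02,  8.46476810e-05]), np.float64(-0.006108704406681574))
[[0.5299781  0.19807663]
 [0.56201473 0.11107627]] [0.54599641 0.15457645]
110.21550194188343
```

Emit:
drive_tool:
  motion:
    - [[-0.08, -0.01, 0.1], -0.01]
    - [[-0.15, -0.02, 0.3], -0.01]
    - [[-0.15, -0.02, 0.6], -0.01]
    - [[-0.15, -0.02, 0.85], -0.01]
    - [[-0.15, -0.02, 0.85], -0.01]
    - [[-0.15, -0.02, 0.85], -0.01]

```text
clock: 12.38
tool_pos: [0.5456, 0.1552, 0.0993]
eef_rot: [-1.803, -2.571, 0.003]
contact_force: [0.4, 0.3, 0.5]
opening: 0.0853
grasp_force: 0.0
```

Emit:
drive_tool:
  motion:
    - [[0, 0, 0.2], 0]
    - [[0, 0, 0.4], 0]
    - [[0, 0, 0.6], 0]
    - [[0, 0, 0.75], 0]
    - [[0, 0, 0.82], 0]
    - [[0, 0, 0.82], 0]
    - [[0, 0, 0.82], 0]

```text
clock: 12.97
tool_pos: [0.5472, 0.1562, 0.0189]
eef_rot: [1.802, 2.572, 0.002]
contact_force: [0.1, -1.0, 0.5]
opening: 0.0853
grasp_force: 0.0
```

Emit:
drive_tool:
  motion:
    - [[0, 0, 0], 0]
    - [[0, 0, 0], 0]
    - [[0, 0, 0], 0]
    - [[0, 0, 0], 0]
    - [[0, 0, 0], 0]
    - [[0, 0, 0], 0]
    - [[0, 0, 0], 0]
    - [[0, 0, 0], 0]
    - [[0, 0, 0], 0]
    - [[0, 0, 0], 0]
    - [[0, 0, 0], 0]
    - [[0, 0, 0], 0]
  hand: 1
  squeeze: 80

```text
clock: 13.97
tool_pos: [0.5445, 0.1556, 0.0179]
eef_rot: [-1.801, -2.571, 0.003]
contact_force: [-7.1, -1.7, 10.7]
opening: 0.0183
grasp_force: 78.2
```

Emit:
drive_tool:
  motion:
    - [[0, 0, -0.15], 0]
    - [[0, 0, -0.3], 0]
    - [[0, 0, -0.5], 0]
    - [[0, 0, -0.75], 0]
    - [[0, 0, -1], 0]
    - [[0, 0, -1], 0]
    - [[0, 0, -1], 0]

```text
clock: 14.55
tool_pos: [0.547, 0.1565, 0.1187]
eef_rot: [1.801, 2.573, 0.003]
contact_force: [-1.2, 1.0, -1.5]
opening: 0.0182
grasp_force: 78.7
```

Emit:
drive_tool:
  motion:
    - [[-0.1, 0, -0.1], 0.07]
    - [[-0.2, 0, -0.2], 0.14]
    - [[-0.35, 0, -0.3], 0.2]
    - [[-0.5, 0, -0.4], 0.24]
    - [[-0.5, 0, -0.4], 0.24]
    - [[-0.5, 0, -0.4], 0.24]

```text
clock: 15.05
tool_pos: [0.5632, 0.1087, 0.1568]
eef_rot: [-2.252, -2.19, 0.002]
contact_force: [-0.1, 1.0, -1.5]
opening: 0.0182
grasp_force: 78.6
```

```bash
python3 - <<'E'
from h import *
s=telemetry.sense(); print(s["tool_pos"],s["joint_pos"].round(2),s["grasp_force"],s["contact_force"]); print(off((.5915,-.132),87.4))
E
```

```text
[0.563238   0.10870396 0.15677534] [-0.61  0.56  0.52  1.82 -0.35  0.86  0.06] 78.62907975912094 [-0.14660533  0.97157716 -1.50797115]
(array([-2.39822802e+00,  3.49592295e-01,  1.20875495e-03]), np.float64(0.011144840215846349))
```

Emit:
drive_tool:
  motion:
    - [[-0.25, 0.04, -0.1], 0]
    - [[-0.5, 0.08, -0.2], 0]
    - [[-0.75, 0.12, -0.4], 0]
    - [[-1, 0.16, -0.6], 0]

```text
clock: 15.38
tool_pos: [0.5755, 0.0093, 0.2163]
eef_rot: [-2.246, -2.192, 0.004]
contact_force: [0.3, 0.5, -0.9]
opening: 0.0181
grasp_force: 78.6
```

Emit:
drive_tool:
  motion:
    - [[-0.25, 0.04, 0], 0]
    - [[-0.5, 0.08, 0], 0]
    - [[-0.75, 0.12, 0], 0]
    - [[-0.9, 0.16, 0], 0.01]
    - [[-0.95, 0.19, 0], 0.01]
    - [[-0.95, 0.19, 0], 0.01]
    - [[-0.95, 0.19, 0], 0.01]
    - [[-0.95, 0.19, 0], 0.01]

```text
clock: 16.05
tool_pos: [0.5929, -0.0844, 0.2169]
eef_rot: [-2.265, -2.175, 0.0]
contact_force: [0.6, -0.0, -1.3]
opening: 0.0185
grasp_force: 78.6
```

```bash
python3 - <<'E'
from h import *
s=telemetry.sense(); print(s["tool_pos"],s["eef_rot"])
g=get_image("wrist"); cv2.imwrite("pics/w5.png",cv2.resize(g["image"][60:340,190:450],None,fx=2,fy=2,interpolation=cv2.INTER_CUBIC))
E
```

```text
[ 0.59290224 -0.08439762  0.21687514] [-2.26463762e+00 -2.17489644e+00  2.09098453e-04]
```

View pics/w5.png

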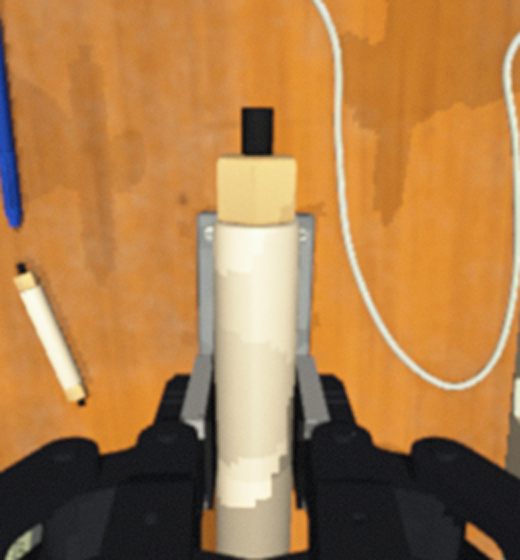

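The plate's far corners show on either side of the held column at crop (199,213) and (313,213), with screws at (209,234) and (303,234). The column axis is at crop x≈257 and its far tip at row 108. I'll combine the three views.

```bash
python3 - <<'E'
from h import *
s=telemetry.sense(); g=get_image("wrist"); rt=R.from_rotvec(s["eef_rot"]); rc=R.from_rotvec(g["attitude"])
eo=rt.inv().apply(g["eye"]-s["tool_pos"]); ro=rt.inv()*rc; print(eo,s["tool_pos"])
def at(pos,rv):
    r=R.from_rotvec(rv); k=dict(g); k["eye"]=np.array(pos)+r.apply(eo); k["attitude"]=(r*ro).as_rotvec(); return k
w1=at([.58595502,-.10084822,.23106309],[-2.269,-2.172,0]); w2=at([.5942804,-.13502718,.04031582],[2.26612513,2.16985721,.00341902])
def hd(d): return np.degrees(np.arctan2(d[1],d[0]))
for n,k,uv,z in(("w1corn",w1,[(294,151),(352,151),(350,241),(296,241)],.012),("w2screw",w2,[(264,153),(358,153),(351,300),(270,300)],.013)):
    q=plane(k,uv,z); print(n,q.mean(0),hd(q[0]+q[1]-q[2]-q[3]),np.linalg.norm(q[0]-q[1]),np.linalg.norm(q[0]-q[3]))
q=plane(w2,[(252,133),(373,133)],.012); c=q.mean(0); print("w2 far edge",c,np.linalg.norm(q[0]-q[1]),hd(q[0]-q[1])-90,c-.062*np.array([np.cos(np.radians(87.3)),np.sin(np.radians(87.3))]))
q=plane(g,[(289.5,166.5),(346.5,166.5)],.012); c=q.mean(0); print("w5 far edge",c,np.linalg.norm(q[0]-q[1]),c-.062*np.array([np.cos(np.radians(87.3)),np.sin(np.radians(87.3))]))
zc=s["tool_pos"][2]+.018
t=plane(g,[(318.5,114)],zc)[0]; print("tip",t,"rel tool",rt.inv().apply(np.r_[t-s["tool_pos"][:2],0]))
t=plane(g,[(318.5,138),(318.5,171)],zc); print("hex",[rt.inv().apply(np.r_[a-s["tool_pos"][:2],0]) for a in t])
print("tool heading",hd(rt.as_matrix()[:,0]))
E
```

```text
[ 0.07233159  0.00021979 -0.14200719] [ 0.59300365 -0.08453221  0.2171423 ]
w1corn [ 0.59279847 -0.13192673] 87.90619158733013 0.07328763045359324 0.12380073331829851
w2screw [ 0.59072519 -0.13391307] 87.03550438607488 0.055780124289356144 0.10155140713529041
w2 far edge [ 0.59478134 -0.07171745] 0.07081159244407736 87.55930855871193 [ 0.59186074 -0.13364862]
w5 far edge [ 0.59491097 -0.07071946] 0.07033362378537544 [ 0.59199037 -0.13265063]
tip [ 0.5968437  -0.01113868] rel tool [7.34888375e-02 8.61426054e-04 6.94325847e-05]
hex [array([6.36536911e-02, 8.87205198e-04, 6.00238761e-05]), array([4.93505994e-02, 9.24695384e-04, 4.63409458e-05])]
tool heading 87.67648072173645
```

Holder middle is ≈ (0.5915, -0.133), heading 87.4°. The column is centred in the grip. Going above the clips.

Emit:
drive_tool:
  motion:
    - [[-0.2, 0, 0], 0]
    - [[-0.4, 0, 0.2], 0]
    - [[-0.48, 0, 0.4], 0]
    - [[-0.48, 0, 0.7], 0]
    - [[-0.48, 0, 0.9], 0]
    - [[-0.48, 0, 0.9], 0]
    - [[-0.48, 0, 0.9], 0]

```text
clock: 16.73
tool_pos: [0.5906, -0.1336, 0.1272]
eef_rot: [-2.267, -2.173, 0.002]
contact_force: [1.0, -0.5, -1.1]
opening: 0.0181
grasp_force: 78.6
```

Emit:
drive_tool:
  motion:
    - [[0, 0, 0.2], 0]
    - [[0, 0, 0.4], 0]
    - [[0, 0, 0.54], 0]
    - [[0, 0, 0.54], 0]
    - [[0, 0, 0.54], 0]
    - [[0, 0, 0.54], 0]
    - [[0, 0, 0.54], 0]
    - [[0, 0, 0.54], 0]

```text
clock: 17.4
tool_pos: [0.5918, -0.1347, 0.075]
eef_rot: [2.268, 2.172, 0.002]
contact_force: [1.0, 0.4, -1.8]
opening: 0.0183
grasp_force: 78.7
```

```bash
python3 - <<'E'
from h import *
s=telemetry.sense(); print(s["tool_pos"],s["contact_force"]); print(off((.5914,-.133),87.4))
g=get_image("wrist"); cv2.imwrite("pics/w6.png",g["image"])
E
```

```text
[ 0.59175059 -0.13468657  0.074985  ] [ 1.00855808  0.35737739 -1.77733567]
(array([ 1.66981708e-02, -4.23260809e-03, -1.21516614e-05]), np.float64(0.0013264560377366922))
```

View pics/w6.png

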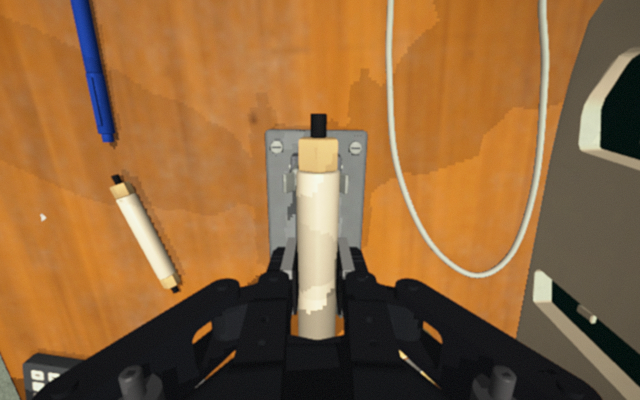

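The column axis (x≈317 at row 183) is midway between the jaw flares at (289,183) and (346,183). Pressing down in small steps while watching the force.

Emit:
drive_tool:
  motion:
    - [[0.01, 0, 0.05], 0]
    - [[0.01, 0, 0.1], 0]
    - [[0.01, 0, 0.14], 0]
    - [[0.01, 0, 0.16], 0]
    - [[0.01, 0, 0.18], 0]
    - [[0.01, 0, 0.2], 0]
    - [[0.01, 0, 0.2], 0]
    - [[0.01, 0, 0.2], 0]

```text
clock: 18.12
tool_pos: [0.5908, -0.134, 0.0537]
eef_rot: [2.27, 2.172, -0.001]
contact_force: [-1.8, -0.6, 2.5]
opening: 0.0183
grasp_force: 79.2
```

Emit:
drive_tool:
  motion:
    - [[0, 0, 0.01], 0]
    - [[0, 0, 0.02], 0]
    - [[0, 0, 0.03], 0]
    - [[0, 0, 0.04], 0]
    - [[0, 0, 0.04], 0]
    - [[0, 0, 0.04], 0]

```text
clock: 18.62
tool_pos: [0.5908, -0.1339, 0.0497]
eef_rot: [-2.27, -2.172, 0.001]
contact_force: [-1.5, -1.0, 4.3]
opening: 0.018
grasp_force: 79.3
```

Emit:
drive_tool:
  motion:
    - [[0, 0, 0.01], 0]
    - [[0, 0, 0.02], 0]
    - [[0, 0, 0.03], 0]
    - [[0, 0, 0.04], 0]
    - [[0, 0, 0.04], 0]
    - [[0, 0, 0.04], 0]

```text
clock: 19.12
tool_pos: [0.5906, -0.1333, 0.0448]
eef_rot: [-2.268, -2.172, 0.001]
contact_force: [-0.1, -0.3, -8.6]
opening: 0.0181
grasp_force: 78.2
```

It snapped through. Seating it now.

Emit:
drive_tool:
  motion:
    - [[0, 0, 0.01], 0]
    - [[0, 0, 0.02], 0]
    - [[0, 0, 0.03], 0]
    - [[0, 0, 0.03], 0]
    - [[0, 0, 0.03], 0]
    - [[0, 0, 0.03], 0]

```text
clock: 19.62
tool_pos: [0.5909, -0.1335, 0.0426]
eef_rot: [-2.269, -2.172, 0.0]
contact_force: [-1.7, 0.6, -4.3]
opening: 0.0183
grasp_force: 78.9
```

Emit:
drive_tool:
  motion:
    - [[0, 0, 0.01], 0]
    - [[0, 0, 0.015], 0]
    - [[0, 0, 0.015], 0]
    - [[0, 0, 0.015], 0]
    - [[0, 0, 0.015], 0]
    - [[0, 0, 0.015], 0]

```text
clock: 20.12
tool_pos: [0.5915, -0.1337, 0.0414]
eef_rot: [2.269, 2.172, 0.001]
contact_force: [0.7, -0.1, 1.6]
opening: 0.0181
grasp_force: 79.5
```

Emit:
drive_tool:
  motion:
    - [[0, 0, 0.01], 0]
    - [[0, 0, 0.018], 0]
    - [[0, 0, 0.018], 0]
    - [[0, 0, 0.018], 0]
    - [[0, 0, 0.018], 0]
    - [[0, 0, 0.018], 0]
    - [[0, 0, 0.018], 0]
    - [[0, 0, 0.018], 0]

```text
clock: 20.78
tool_pos: [0.5915, -0.1337, 0.0399]
eef_rot: [2.269, 2.172, 0.001]
contact_force: [-0.5, 0.9, 6.5]
opening: 0.0182
grasp_force: 80.3
```

```bash
python3 - <<'E'
from h import *
for i in range(10):
    s=telemetry.sense(); get_image("scene"); print(s["clock"],s["tool_pos"].round(4),s["contact_force"].round(1),s["ft_torque"].round(2),round(s["grasp_force"],1))
E
```

```text
20.7833 [ 0.5915 -0.1337  0.0399] [-0.5  0.9  6.5] [ 0.12  0.2  -0.01] 80.3
20.8333 [ 0.5915 -0.1337  0.0399] [-1.3 -0.2  7. ] [0.12 0.23 0.  ] 80.3
20.8833 [ 0.5915 -0.1337  0.0399] [-0.5  0.6  6.1] [0.08 0.21 0.  ] 80.3
20.9333 [ 0.5915 -0.1337  0.0399] [-0.8  0.4  6.8] [ 0.03  0.19 -0.02] 80.3
20.9833 [ 0.5915 -0.1337  0.0399] [-0.7  0.2  6.5] [0.11 0.13 0.  ] 80.3
21.0333 [ 0.5915 -0.1337  0.0399] [-1.   0.9  6.7] [0.11 0.2  0.02] 80.3
21.0833 [ 0.5915 -0.1337  0.0399] [-1.   0.1  7.4] [ 0.13  0.21 -0.01] 80.3
21.1333 [ 0.5915 -0.1337  0.0399] [-0.9 -0.1  6.4] [ 0.07  0.2  -0.06] 80.3
21.1833 [ 0.5915 -0.1337  0.0399] [-0.9  2.   7.3] [0.1  0.19 0.02] 80.3
21.2333 [ 0.5915 -0.1337  0.0399] [-1.4  1.3  5.7] [0.11 0.25 0.09] 80.3
```

Emit:
drive_tool:
  motion:
    - [[0, 0, 0.008], 0]
    - [[0, 0, 0.008], 0]
    - [[0, 0, 0.008], 0]
    - [[0, 0, 0.008], 0]
    - [[0, 0, 0.008], 0]
    - [[0, 0, 0.008], 0]

```text
clock: 21.78
tool_pos: [0.5915, -0.1337, 0.0393]
eef_rot: [2.269, 2.172, 0.001]
contact_force: [-2.0, 1.3, 8.9]
opening: 0.0188
grasp_force: 80.6
```

```bash
python3 - <<'E'
from h import *
F=[];T=[]
for i in range(6):
    s=telemetry.sense(); F.append(s["contact_force"]);T.append(s["ft_torque"]); g=get_image("wrist")
print(s["tool_pos"],np.mean(F,0),np.mean(T,0)); cv2.imwrite("pics/w7.png",g["image"])
E
```

```text
[ 0.59149383 -0.13374037  0.03927622] [-1.60015746  0.91660581  9.17671074] [0.17868162 0.32880862 0.00929914]
```

View pics/w7.png

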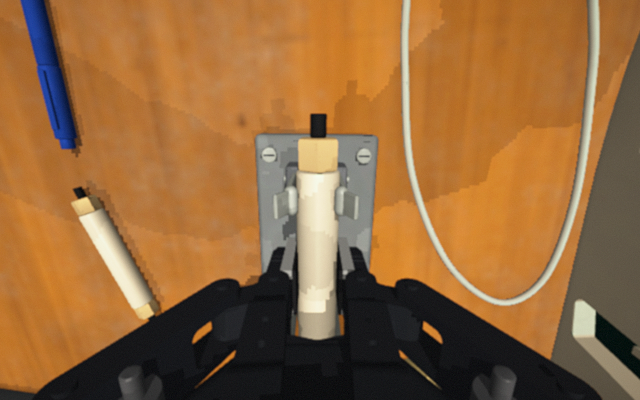

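The column sits centred, jaw noses (291,203) and (344,203) closed over it. The measured moments match the small side force at the wrist's lever arm, so both pads carry the load evenly, about 10 N together. Handing in.

```bash
python3 -c "
from station import workorder
print(workorder.hand_in())"
```

```text
the job is handed in; nothing more can be done
None
```

The job is handed in, though no verdict was returned: the pen lies on the worktop at about (0.444, -0.001), about 20 cm from the holder's middle, and the column is snapped into both clips, still gripped at about 80 N and pressed down with about 10 N.

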